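# Shut the stock box and press its label holder into the shelf strip

## Task

Shut the lid of the red screw box until its tab snaps down behind the box's front rim. Then take the red label holder out of the wooden rack and push it down behind the springy lip of the label strip on the shelf's front edge, centred in front of the red box with its card facing out, until it bottoms out; leave the other holders, the boxes and the jar where they stand. Its foot is self-adhesive, so finish still holding it: the program ends with the gripper keeping the holder pressed firmly down on the bottom of the slot, without forcing it.

Things in the scene. Friction and masses are not known exactly. Their poses are not given: they have to be found in the camera images.
- stock_shelf: Low fixed plywood shelf on the bench, 200 deep (x) x 420 long (y), top 60 mm above the bench. Origin: centre of its underside, at bench level. x points from front edge to back, y along the shelf, z up. Front edge face at x = -100 mm; the white label strip runs along it, full length. At y = -150 mm a grey box stands, its grey holder already in the strip.
- slot (a point): Middle of the floor of the label strip's slot, at mid-length (axes as the shelf): 102.5 mm before the shelf's origin, 34 mm above the bench, 26 mm below the shelf's top. The slot, open at the top, lies between the shelf's front edge face (2.5 mm behind this point, +x) and the springy lip. A home holder's origin lies on the line through this point along y, or up to 4 mm before it (-x).
- rail_lip (a joint): Outward bend of the strip's springy lip, rad, 0 at rest. The lip leans back to a neck 4 mm from the shelf edge face, 13 mm above the slot floor, then flares to a mouth 10 mm wide, 26 mm above the floor. A holder pushed down with its middle 1.5 to 8 mm before the edge face (aim 4) bends it open; passing the neck takes about 4 to 8 N of push, well before the solid stop on the floor.
- label_rail: White ledge at the foot of the label strip, fixed to the shelf: the floor of the slot, on which the holder's foot must be kept pressed; about 10 N is a good steady push. Origin at the slot floor on the shelf's front edge face, at mid-length.
- holder_red: Red label holder, loose: a stiff upright plate 5 thick (x) x 56 wide (y) x 60 high (z), 30 g, lower edge rounded. Origin: centre of its lower edge; its card is on the -x face. It starts standing in one of the three places of the wooden rack, 16 mm deep in a 6.6 mm wide kerf, so it may lean a few degrees; the upper 44 mm stand clear and can be pinched across the thickness.
- holder_yellow: Yellow label holder of the same size, in the rack; stays there.
- holder_blue: Blue label holder of the same size, in the rack; stays there.
- label_rack: Fixed beech block 45 (x) x 230 (y) x 24 high with a saw kerf along its y; the floor of the kerf lies 8 mm above the bench. Origin: centre of its underside. Holders stand at y = -72, 0 and +72 mm, which is where changes.
- stock_box: Red open box of screws, 110 (x) x 130 (y) x 60 mm high, about 2 kg, standing loose on the shelf. Origin: centre of its underside; front faces -x. The lid is hinged on its far (+x) upper rim.
- lid (a joint): Angle of the red box's lid, rad: 0 shut, larger = more open (front edge swung up); stays where it is left. A springy tab under the front edge must be pushed past a bead inside the front rim over the last 0.12 rad with some 3 to 10 N on the front edge; it then snaps down and keeps the lid shut.
- lid_hinge (a point): On the lid's hinge line (along the box's y), middle; 55 mm behind the box's middle and 60.5 mm above its underside. Its axes turn with the lid.
- lid_front (a point): Outer (top) face of the lid at the middle of its front edge, 111 mm from the hinge line; the lid is 130 mm wide, 4 mm thick, with a 50 mm wide thumb lip reaching 12 mm farther out. Its axes turn with the lid: z is the outward normal of the lid's top face.
- grey_box: Grey lidded box 110 x 100 x 64 mm high on the shelf beside the red one; stays.
- screw_jar: Amber screw jar with black cap, 56 mm across, 75 mm high, on the bench; stays.
There are look-alikes about, which are no part of the job. There is more than one size of the stock_box; the job needs the larger.

How it is judged (in metres and radians):
On the way, in this order (a step that is already met when the one before it is completed fails the run):
1. the red box's lid is snapped shut (value of joint lid below 0.05 rad), for 0.3 s.
2. the red holder stands fully home behind the strip's lip, in front of the red box, card out (z of holder_red in the frame of slot between -0.003 and 0.0025 m and x of holder_red in the frame of slot between -0.007 and 0.002 m and angle between the y axis of holder_red and the y axis of stock_shelf, either way round below 0.1 rad and angle between the z axis of holder_red and the z axis of stock_shelf, either way round below 0.12 rad and y of holder_red in the frame of stock_box between -0.025 and 0.025 m and x of stock_box in the frame of holder_red above 0 m), for 0.2 s.
At the end, for the whole second after the job is handed in: Lid under 0.05 rad; red holder upright and parallel to the shelf edge within 0.1 rad, within 2.5 mm of the slot floor behind the lip, within 25 mm of the red box's middle along the shelf, card outward; at rest, pressed on the slot floor with over 3 N, the fingers still on it (all of step 2 and value of joint lid below 0.05 rad and contact force between holder_red and label_rail above 3 N and contact force between the fingers and holder_red above 2 N and linear speed of holder_red below 0.02 m/s); the arm keeps its last pose, push and grip.
It fails at once if the red holder is forced down on the slot floor with more than 60 N (contact force between holder_red and label_rail above 60 N).
It fails at once if the red box is shoved more than 30 mm (distance of stock_box from where it was at the start of the episode above 0.03 m).
It fails at once if another holder, the grey box or the jar is moved more than 20 mm (distance of any of holder_yellow, holder_blue, grey_box, screw_jar from where it was at the start of the episode above 0.02 m).
It also fails if it takes over 61 s, if anything falls off the work surface, if the arm or the gripper's body presses on something with over 40 N, if the wrist force passes 120 N, or if a joint passes its speed limit or range.

## Robot

A 6-joint arm with a two-finger parallel gripper is mounted at the origin on the work surface. World frame = base frame: x ahead of the robot, y to its left, z up, the work surface at z = 0. Lengths are in m, angles in degrees, forces in N, time in s.
With the tool pointing down it reaches from about 0.25 to 0.775 m from the base axis. Payload 8.9 kg.
Tool frame: the origin (TCP) lies at the very end of the fingers, on their centre line; the grasp point (between the pads) lies 19 mm behind it; x points along the fingers, y is the direction in which the jaws open and shut, and the axes are right-handed (so a half turn about x gives the same grasp; the last joint's range is limited). The gripper opens to 85 mm and grips with 20 to 120 N. Pads are 22 mm wide; open, the fingers measure 114 mm over their backs; the gripper's body (76 mm by 85 mm) begins 54 mm behind the grasp point. The pads swing forward as they close: fully open they stand 13 mm farther back than shut.
Start: joints at [-84.643, 16.656, -8.789, 64.555, 0, 82.019], TCP at [0.121, -0.511, 0.231] pointing down, gripper open.
Joint ranges: [-144.48, 144.48], [-52.06, 99.96], [-74.48, 78.29], [-112.23, 115.85], [-86.99, 84.42], [-180, 180]. Speed limits (degrees/s): [127.2, 127.2, 159.86, 180, 180, 180].

## Interface

Orientations are given as a 3x3 rotation matrix whose columns are the frame's x, y, z axes.
In Python, from workcell import env gives the robot as it stands.
- The arm moves only by the tool play_rows, never from a script. Its argument "series" is text: rows parted by semicolons, each of 6 numbers parted by spaces: the shift along the world's x, y, z in m, then the turn, a rotation vector about the world's x, y, z in rad. A call has exactly 10 rows; each row is the pose to reach, as a shift and turn from the pose measured when the call began; what a row does not reach only later rows make up. A row lasts 1/8 s, in which the tool goes at most 62.5 mm and 10.7 degrees, less where a joint would pass 70% of its speed; a pose out of reach is approached as far as the arm can. A call with a gripper value outside its range is refused whole. "hand" is the closure, from 0 (fully open) to 1 (shut), set as the call begins (left out, the last holds). The fingers move at their own pace and stop on an object; the grip force is fixed at half the most. Time passes only in rows, so rows that repeat a pose let the fingers close, or fill a call up. It gives the time, the measured TCP pose, the force and the opening at its end, in the units of the state.
- env.observe(): the state, without advancing time (a new reading comes with each control period).
- env.read_camera(name): name is "scene" or "top" or "wrist"; returns the picture (384x512x3 uint8, red, green, blue); there is no depth.
- env.get_calibration(name): a dict with "camera_matrix" (3x3 intrinsics, pixels), "world_from_camera" (4x4, takes a point from camera to world coordinates). Camera axes: x right, y up, looking along -z (the intrinsics and any distortion apply to the point x, -y, -z); pixel columns grow to the right and rows downward; lengths in m; the calibration is good to about 2 mm. A picture is of the moment at which its call begins: read the wrist's pose just before it. get_calibration takes no time and is no camera call; for the wrist camera it gives the pose at the moment of the call.
- env.job_done(): hands the job in, once; it reports no verdict.
Trained networks look in the newest picture that a camera, given by its name, has taken for a name from the list of things; names that differ only in an ending like _2 or _b are one class to them, and where a whole thing is asked for, a point or a joint stands for the part that bears it (a point fixed in the world has none). Each returns a list of dicts, best first, with "confidence" (0 to 1); they miss things now and then, are a little off and sometimes report something else, mostly with a low value. They report only what shows in the picture. A call takes as long as a camera call. They do not tell look-alikes from the thing itself.
- env.cut_out(camera, thing): "pixels" (384x512 bool, what is visible of it) and "rect" ([centre column, centre row, width, height] in pixels, round what is visible of it).
- env.mark_of(camera, thing): "pixel" ([column, row] in pixels: a listed point, or the origin of a listed thing).
The state is a dict: "t": time; "q": joint angles; "qd": joint speeds; "effort": joint torques, N m; "tool_pos": TCP position; "tcp_rot": TCP orientation; "wrist_force": force on the tool from outside, world axes, zero at the start; "wrist_torque": the same for the moment, N m; "grip_width": finger opening in m.
Only numpy, scipy, OpenCV 4.12 (cv2) and the standard library are available. Lean on these libraries where they do the work, as an engineer would, in place of code of your own. Each camera call takes 0.05 s, during which the arm holds its last target.

## Working session

There is one attempt and no reset: what is moved stays moved. The work goes in short steps, Python scripts to look and compute and a tool call to move; the robot and the scene stay as the last step left them, time stands still between calls to the robot, and variables do not carry over. Pictures are saved under pics/ and viewed, and the job is handed in when it is done.

Besides the shell and the picture viewer there is one more tool, called after ">>>" as name(argument=value, ...) on one line, values as JSON. play_rows: Moves the arm, as the interface text tells. Its arguments: {"type":"object","properties":{"series":{"type":"string"},"hand":{"type":"number"}},"required":["series"]}

```bash
mkdir -p pics; ls; python3 - <<'E'
from workcell import env
import cv2,numpy as np
s=env.observe();print(s)
for n in("scene","top","wrist"):
    im=env.read_camera(n);cv2.imwrite(f"pics/{n}0.png",cv2.cvtColor(im,cv2.COLOR_RGB2BGR))
    c=env.get_calibration(n);print(n,c)
    for th in("stock_shelf","stock_box","lid_front","lid_hinge","slot","holder_red","holder_yellow","holder_blue","label_rack","grey_box","screw_jar"):
        try:print(th,[(np.round(d["pixel"],1).tolist(),round(d["confidence"],2)) for d in env.mark_of(n,th)])
        except Exception as e:print(th,e)
E
```

```text
pics
{'t': 0.0, 'q': array([-8.46434161e+01,  1.66894245e+01, -8.83056482e+00,  6.45531921e+01,
        1.19404421e-03,  8.20189647e+01]), 'qd': array([-0.04642534,  0.17224488, -0.01045231, -0.12815282,  0.05898499,
       -0.04672965]), 'effort': array([ 3.48697737e-03, -5.37149155e+01,  3.31368184e+01,  1.59963383e-02,
       -1.02377874e-04,  5.51866989e-06]), 'tool_pos': array([ 0.12108457, -0.51041295,  0.23073108]), 'tcp_rot': array([[-9.84879049e-05,  2.30688580e-01, -9.73027630e-01],
       [ 1.27362452e-03, -9.73026817e-01, -2.30688516e-01],
       [-9.99999184e-01, -1.26199188e-03, -1.97979261e-04]]), 'wrist_force': array([ 0.48767475, -0.61170693,  0.62806707]), 'wrist_torque': array([-0.03547711, -0.02608815, -0.02144386]), 'grip_width': 0.08544654622360998}
scene {'camera_matrix': array([[379.83399826,   0.        , 258.20102542],
       [  0.        , 379.83399826, 190.96087187],
       [  0.        ,   0.        ,   1.        ]]), 'world_from_camera': array([[-0.92346754, -0.26867118,  0.27390418,  0.94499317],
       [ 0.38362   , -0.63430889,  0.67118398,  0.7859886
[... 1648 characters left out ...]
.8], 0.91)]
wrist {'camera_matrix': array([[326.83151542,   0.        , 257.99226548],
       [  0.        , 326.83151542, 185.39418858],
       [  0.        ,   0.        ,   1.        ]]), 'world_from_camera': array([[ 2.31606451e-01,  9.36428912e-01,  2.63551408e-01,
         1.88116871e-01],
       [-9.72809424e-01,  2.23091470e-01,  6.22255661e-02,
        -4.94929153e-01],
       [-5.26251738e-04, -2.70797136e-01,  9.62636294e-01,
         3.73368676e-01],
       [ 0.00000000e+00,  0.00000000e+00,  0.00000000e+00,
         1.00000000e+00]])}
stock_shelf []
stock_box []
lid_front []
lid_hinge []
slot []
holder_red []
holder_yellow []
holder_blue []
label_rack []
grey_box []
screw_jar []
```

View pics/scene0.png

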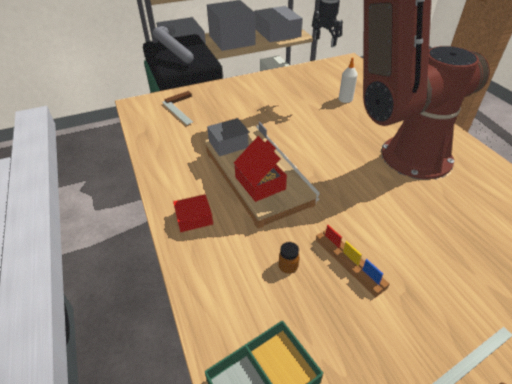

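View pics/top0.png

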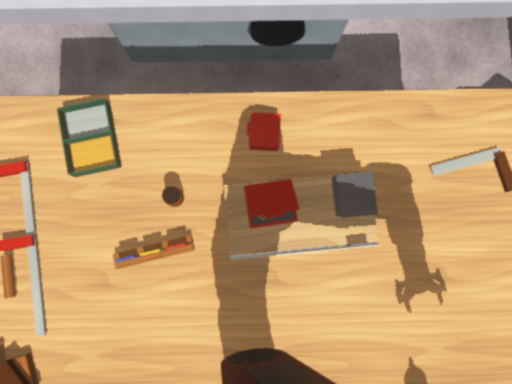

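```bash
python3 - <<'E'
import cv2
a=cv2.imread("pics/scene0.png");cv2.imwrite("pics/scene0c.png",cv2.resize(a[120:310,160:420],None,fx=3,fy=3,interpolation=2))
a=cv2.imread("pics/top0.png");cv2.imwrite("pics/top0c.png",cv2.resize(a[100:290,110:380],None,fx=2.9,fy=2.9,interpolation=2))
E
```

```text
(no output)
```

View pics/scene0c.png

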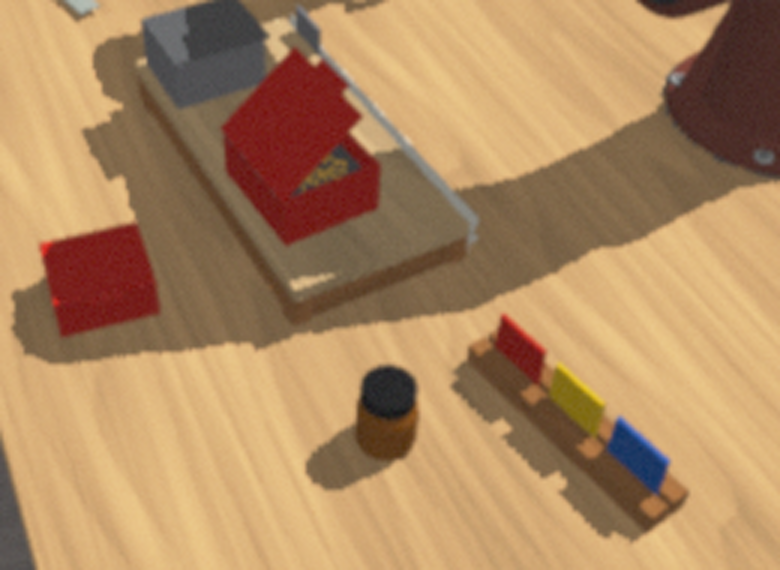

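View pics/top0c.png

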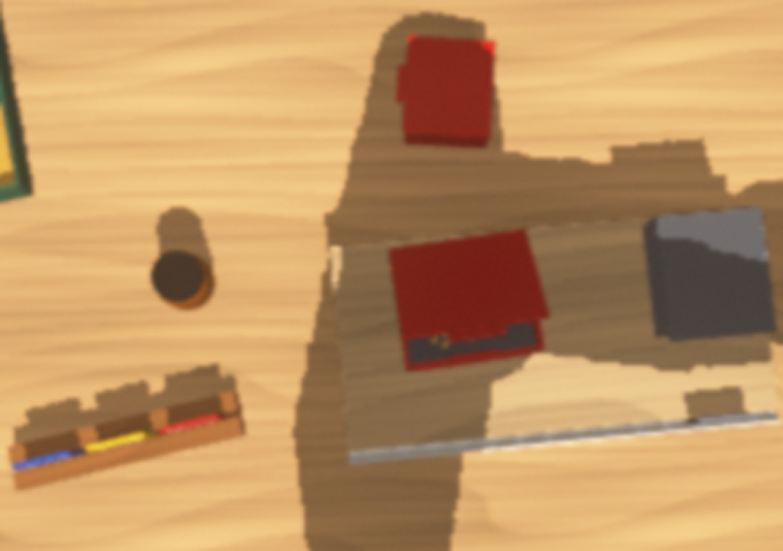

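Look-alikes: the small closed red box on the bench (scene 195,218; top 264,132) against the larger open one on the shelf (scene 260,179; top 271,205). I choose the one on the shelf. Red holder: scene (333,240), in the rack's end place nearest the shelf. The red parts at the left of the top view, (12,168) and (15,242), belong to tools.

```bash
cat > h.py <<'E'
from workcell import env
import cv2,numpy as np
from scipy.optimize import least_squares
from scipy.spatial.transform import Rotation as R
def ray(c,px):
    K=c["camera_matrix"];T=c["world_from_camera"]
    d=np.linalg.inv(K)@np.array([px[0],px[1],1.]);d=T[:3,:3]@(d*[1,-1,-1])
    return T[:3,3],d
def onz(c,px,z):
    o,d=ray(c,px);return o+d*(z-o[2])/d[2]
def proj(c,P):
    T=c["world_from_camera"];p=(np.atleast_2d(P)-T[:3,3])@T[:3,:3]
    p=p*[1,-1,-1];q=p@c["camera_matrix"].T;return q[:,:2]/q[:,2:]
def pose(x,y,yaw,P):
    P=np.atleast_2d(P);c,s=np.cos(yaw),np.sin(yaw)
    return np.c_[x+c*P[:,0]-s*P[:,1],y+s*P[:,0]+c*P[:,1],P[:,2]]
def draw(im,c,P,col,lines=True):
    q=np.round(proj(c,P)*8).astype(int)
    cv2.polylines(im,[q.reshape(-1,1,2)],True,col,1,cv2.LINE_AA,3)
E
python3 - <<'E'
from h import *
t=env.get_calibration("top");s=env.get_calibration("scene")
def sc(u,v):return (160+u/3,120+v/3)
def tc(u,v):return (110+u/2.9,100+v/2.9)
# correspondences (cam, pixel, model point)
def fit(obs,x0):
    f=lambda p:np.concatenate([(proj(c,pose(*p,m))[0]-px) for c,px,m in obs])
    r=least_squares(f,x0,loss="soft_l1");print(np.round(r.x,4),np.degrees(r.x[2]),"res",np.round(r.fun,1));return r.x
sh=[(t,tc(349,452),[-.1,.21,.06]),(t,tc(778,413),[-.1,-.21,.06]),(t,tc(329,245),[.1,.21,.06]),
 (s,sc(470,236),[-.1,.21,.06]),(s,sc(296,302),[.1,.21,.06]),(s,sc(140,72),[.1,-.21,.06])]
p=fit(sh,[.5,-.05,0])
rk=[(t,tc(12,450),[.0225,.115,.024]),(t,tc(243,434),[-.0225,-.115,.024]),(t,tc(18,488),[-.0225,.115,.024]),
 (s,sc(470,345),[.0225,-.115,.024]),(s,sc(686,490),[-.0225,.115,.024]),(s,sc(645,515),[.0225,.115,.024])]
r=fit(rk,[.35,.3,0])
bx=[(t,tc(406,369),[-.055,.065,.06]),(t,tc(543,348),[-.055,-.065,.06]),(t,tc(391,250),[.055,.065,.06]),(t,tc(524,231),[.055,-.065,.06]),
 (s,sc(380,163),[-.055,.065,.06]),]
bx=[(c,px,np.array(m)+[0,0,.06]) for c,px,m in bx]+[(s,sc(289,243),[.055,.065,.06]),(s,sc(380,200),[-.055,.065,.06])]
b=fit(bx,[.5,0,0])
E
```

```text
[ 0.5808 -0.1155  0.0695] 3.983659989015038 res [-1.7 -0.4 -0.6 -0.2 -0.4  0.3  0.5 -4.  -0.4 -4.  -0.7 -4.3]
[0.481  0.3041 0.2136] 12.239412731061888 res [-1.2 -2.2  0.8  0.2 -0.3  0.2 -0.9 -1.1  0.  -0.4  1.5  0.2]
[ 0.6046 -0.0307  0.1351] 7.738057777321068 res [ 0.1  0.1  0.7 -0.1 -0.9  0.8  0.5  0.2  0.4 -0.3 -0.9  0.6 -0.5  2. ]
```

```bash
cat > ov.py <<'E'
from h import *
import sys
def overlay(im,c,sh,rk,bx,lid,hy=-.072):
    im=cv2.resize(cv2.cvtColor(im,cv2.COLOR_RGB2BGR),None,fx=3,fy=3,interpolation=2)
    c=dict(c);K=c["camera_matrix"].copy()*3;K[2,2]=1;c["camera_matrix"]=K
    def rect(a,b,z):return np.array([[a[0],a[1],z],[b[0],a[1],z],[b[0],b[1],z],[a[0],b[1],z]])
    draw(im,c,pose(*sh,rect((-.1,-.21),(.1,.21),.06)),(255,255,0))
    draw(im,c,pose(*sh,rect((-.1,-.21),(.1,.21),.0)),(255,0,0))
    draw(im,c,pose(*sh,rect((-.105,-.21),(-.1,.21),.034)),(0,255,255))
    for z in(0,.024):draw(im,c,pose(*rk,rect((-.0225,-.115),(.0225,.115),z)),(0,255,0))
    draw(im,c,pose(*rk,[[0,hy-.028,.008],[0,hy+.028,.008],[0,hy+.028,.068],[0,hy-.028,.068]]),(255,255,255))
    for z in(.06,.12):draw(im,c,pose(*bx,rect((-.055,-.065),(.055,.065),z)),(255,0,255))
    a=lid;P=[[.055-l*np.cos(a),w,.1205+l*np.sin(a)+0.0] for l,w in((0,-.065),(.111,-.065),(.111,.065),(0,.065))]
    draw(im,c,pose(*bx,P),(0,165,255))
    return im
E
python3 - <<'E'
from ov import *
for n,(x,y) in(("scene",(160,120)),("top",(110,100))):
    im=cv2.cvtColor(cv2.imread(f"pics/{n}0.png"),cv2.COLOR_BGR2RGB)
    o=overlay(im,env.get_calibration(n),(.5808,-.1155,.0695),(.481,.3041,.2136),(.6046,-.0307,.1351),.75)
    cv2.imwrite(f"pics/{n}ov1.png",o[3*y:3*y+580,3*x:3*x+795])
E
```

```text
(no output)
```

View pics/sceneov1.png

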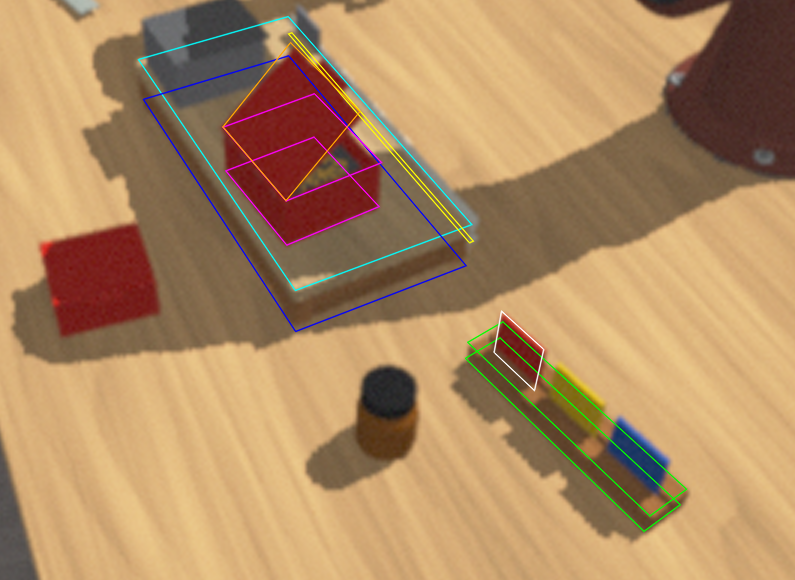

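View pics/topov1.png

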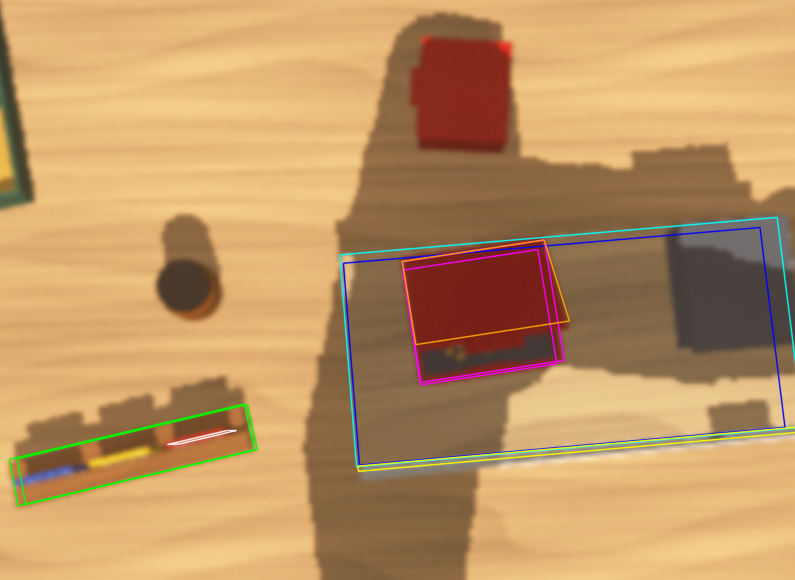

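The overlays fit to within a few px. The target box (the larger one) is on the shelf, with its lid open about 0.75 rad. I'll move over it for a closer wrist view.

>>> play_rows(series="0.033 0.048 0.012 0 0 0.14; 0.066 0.096 0.024 0 0 0.28; 0.099 0.144 0.036 0 0 0.42; 0.132 0.192 0.048 0 0 0.56; 0.165 0.240 0.06 0 0 0.70; 0.198 0.288 0.072 0 0 0.84; 0.231 0.336 0.084 0 0 0.98; 0.264 0.384 0.096 0 0 1.12; 0.297 0.432 0.108 0 0 1.26; 0.33 0.48 0.12 0 0 1.40", hand=1)

```text
t: 3.05
tool_pos: [0.452, -0.029, 0.3519]
tcp_rot: [[0.001, 0.998, 0.067], [-0.0, 0.067, -0.998], [-1.0, 0.001, 0.0]]
wrist_force: [0.5, -1.4, -0.2]
grip_width: 0.0001
```

```bash
python3 - <<'E'
from ov import *
s=env.observe();print(s["t"],s["tool_pos"],s["tcp_rot"].round(3),s["q"].round(1))
c=env.get_calibration("wrist");im=env.read_camera("wrist")
cv2.imwrite("pics/w1.png",cv2.cvtColor(im,cv2.COLOR_RGB2BGR))
o=overlay(im,c,(.5808,-.1155,.0695),(.481,.3041,.2136),(.6046,-.0307,.1351),.75)
cv2.imwrite("pics/w1o.png",cv2.resize(o,(800,600)))
E
```

```text
3.05 [ 0.4519925  -0.0289882   0.35194155] [[ 0.001  0.998  0.067]
 [-0.     0.067 -0.998]
 [-1.     0.001  0.   ]] [-12.9   6.4  -3.8  79.8  -0.   73.2]
```

View pics/w1o.png

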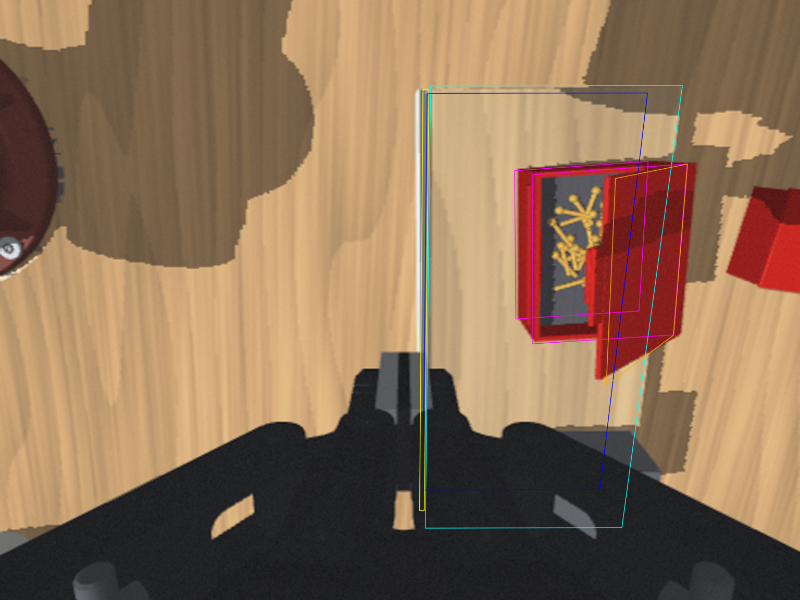

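```bash
python3 - <<'E'
import cv2
a=cv2.imread("pics/w1.png");cv2.imwrite("pics/w1c.png",cv2.resize(a[40:260,255:455],None,fx=3.5,fy=2.7,interpolation=2))
E
```

```text
(no output)
```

View pics/w1c.png

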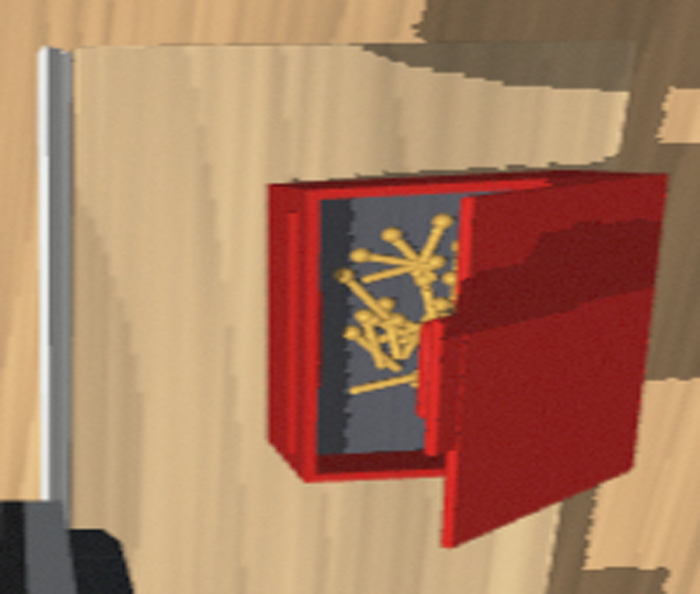

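```bash
cat > fit2.py <<'E'
from h import *
import pickle,os
t=env.get_calibration("top");s=env.get_calibration("scene")
if not os.path.exists("w1.pkl"): pickle.dump(env.get_calibration("wrist"),open("w1.pkl","wb"))
w=pickle.load(open("w1.pkl","rb"))
def sc(u,v):return (160+u/3,120+v/3)
def tc(u,v):return (110+u/2.9,100+v/2.9)
def wc(u,v):return (255+u/3.5-.3,40+v/2.7-.3)
def lidp(l,wd,a,th=0):  # l from hinge, th above
    return [.055-l*np.cos(a)+th*np.sin(a),wd,.0605+.06+l*np.sin(a)+th*np.cos(a)]
def fb(p):
    x,y,yaw,a=p;r=[]
    def o(c,px,m,wt=1):r.extend(((proj(c,pose(x,y,yaw,m))[0]-px)*wt).tolist())
    o(t,tc(406,369),[-.055,.065,.12]);o(t,tc(543,348),[-.055,-.065,.12])
    o(s,sc(380,163),[-.055,.065,.12])
    o(w,wc(305,480),[-.055,-.065,.12]);o(w,wc(268,440),[-.055,-.065,.06]);o(w,wc(268,185),[-.055,.065,.06])
    o(w,wc(667,175),lidp(0,.065,a,.004));o(w,wc(632,468),lidp(0,-.065,a,.004))
    o(w,wc(473,198),lidp(.111,.065,a,.004));o(w,wc(455,546),lidp(.111,-.065,a,.004))
    return np.array(r)
r=least_squares(fb,[.6,-.03,.13,.75],loss="soft_l1");print(r.x.round(4),fb(r.x).round(1).reshape(-1,2).tolist())
def fs(p):
    r=[]
    def o(c,px,m,ax=(0,1)):
        d=proj(c,pose(*p,m))[0]-px;r.extend([d[i] for i in ax])
    o(w,wc(72,48),[-.1,.21,.06]);o(w,wc(635,43),[.1,.21,.06]);
    o(w,wc(71,480),[-.1,-.01,.06],(0,))
    o(t,tc(349,452),[-.1,.21,.06]);o(t,tc(778,413),[-.1,-.21,.06]);o(t,tc(329,245),[.1,.21,.06])
    return np.array(r)
r=least_squares(fs,[.58,-.11,.07],loss="soft_l1");print(r.x.round(4),fs(r.x).round(1))
E
python3 fit2.py
```

```text
[ 0.6105 -0.0223  0.143   0.6625] [[-2.9, -1.9], [-2.4, -2.4], [-0.1, 1.8], [0.0, 1.1], [-0.2, 0.3], [-0.6, -0.1], [-0.3, -0.8], [0.2, 0.9], [0.1, -0.7], [-0.4, 1.2]]
[ 0.587  -0.1111  0.0856] [-0.   0.3 -0.7  0.9 -0.8 -2.5 -1.5 -1.8 -3.7 -2.4 -0.6]
```

```bash
python3 - <<'E'
from h import *
P=env.observe()["tool_pos"]
for n in("wrist","top","scene"):
    c=env.get_calibration(n);im=cv2.cvtColor(env.read_camera(n),cv2.COLOR_RGB2BGR)
    q=proj(c,P)[0];print(n,q)
    x,y=[int(max(0,v-40)) for v in q]
    im=cv2.resize(im[y:y+80,x:x+80],None,fx=5,fy=5,interpolation=cv2.INTER_CUBIC)
    u,v=((q+.5-[x,y])*5).astype(int);cv2.drawMarker(im,(u,v),(0,255,0),0,20,1)
    cv2.imwrite(f"pics/tip_{n}.png",im)
a=np.hstack([cv2.imread(f"pics/tip_{n}.png") for n in("wrist","top")]);cv2.imwrite("pics/tip.png",a)
E
```

```text
wrist [257.64716997 243.87689502]
top [275.32729371 263.78530241]
scene [311.6427941   89.79270845]
```

View pics/tip.png

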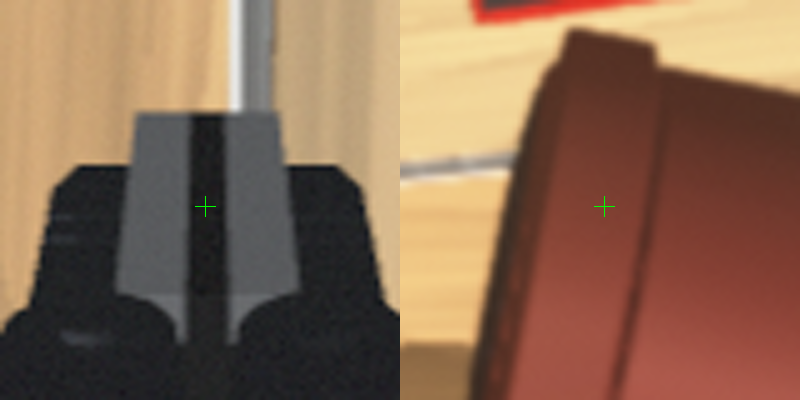

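View pics/tip_scene.png

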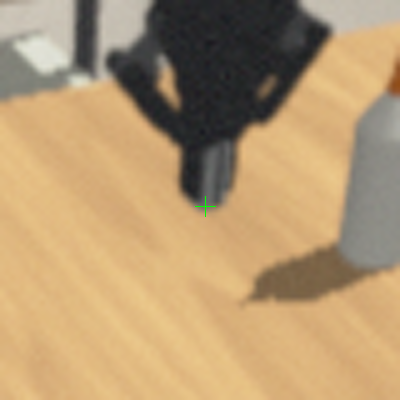

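>>> play_rows(series="0.04 0.002 -0.03 0 0 0.04; 0.08 0.003 -0.06 0 0 0.08; 0.12 0.004 -0.09 0 0 0.08; 0.155 0.006 -0.127 0 0 0.08; 0.137 0.004 -0.165 0 0 0.08; 0.128 0.002 -0.18 0 0 0.08; 0.123 0.002 -0.189 0 0 0.08; 0.12 0.001 -0.198 0 0 0.08; 0.117 0.001 -0.207 0 0 0.08; 0.115 0 -0.213 0 0 0.08")

```text
t: 4.5
tool_pos: [0.5664, -0.03, 0.1379]
tcp_rot: [[0.0, 0.99, 0.144], [-0.0, 0.144, -0.99], [-1.0, 0.0, 0.0]]
wrist_force: [-0.1, 0.7, 0.9]
grip_width: 0.0001
```

```bash
python3 - <<'E'
from ov import *
for n in("wrist","scene"):
    im=cv2.cvtColor(env.read_camera(n),cv2.COLOR_RGB2BGR)
    cv2.imwrite(f"pics/{n}2.png",im if n=="wrist" else cv2.resize(im[110:270,180:340],None,fx=3.5,fy=3.5,interpolation=2))
s=env.observe();print(s["t"],s["tool_pos"],s["wrist_force"])
E
```

```text
4.6 [ 0.5658947  -0.02999798  0.1376257 ] [-0.90570522 -0.42820072 -0.27071882]
```

View pics/scene2.png

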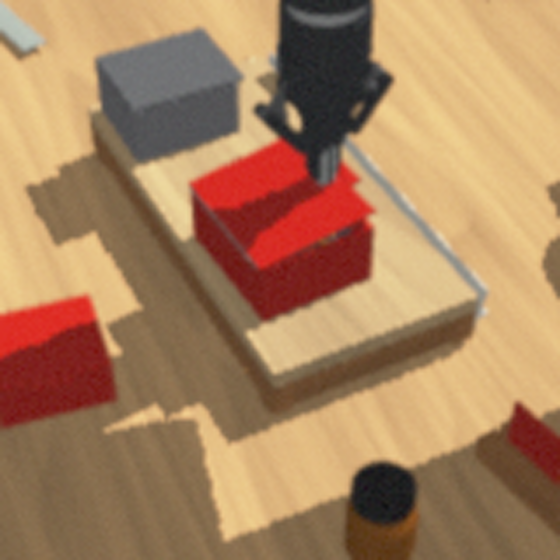

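View pics/wrist2.png

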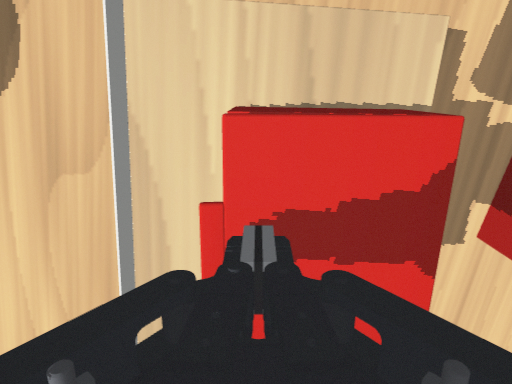

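The fingertip rests near the lid's front edge at about 0.12 rad, so I'll press on.

>>> play_rows(series="0 0 -0.002 0 0 0; 0 0 -0.004 0 0 0; 0 0 -0.006 0 0 0; 0 0 -0.008 0 0 0; 0 0 -0.01 0 0 0; 0 0 -0.0115 0 0 0; 0 0 -0.0125 0 0 0; 0 0 -0.0135 0 0 0; 0 0 -0.0145 0 0 0; 0 0 -0.0145 0 0 0")

```text
t: 5.85
tool_pos: [0.5661, -0.03, 0.1243]
tcp_rot: [[-0.0, 0.99, 0.144], [-0.0, 0.144, -0.99], [-1.0, -0.0, 0.0]]
wrist_force: [-4.7, 0.3, 13.5]
grip_width: 0.0004
```

>>> play_rows(series="0 0 -0.001 0 0 0; 0 0 -0.002 0 0 0; 0 0 -0.003 0 0 0; 0 0 -0.003 0 0 0; 0 0 -0.003 0 0 0; 0 0 0.01 0 0 0; 0 0 0.03 0 0 0; 0 0 0.05 0 0 0; -0.03 0 0.07 0 0 0; -0.06 0 0.09 0 0 0")

```text
t: 7.1
tool_pos: [0.5054, -0.03, 0.2147]
tcp_rot: [[-0.0, 0.99, 0.144], [-0.0, 0.144, -0.99], [-1.0, -0.0, 0.0]]
wrist_force: [0.3, 0.5, 0.3]
grip_width: -0.0001
```

```bash
python3 - <<'E'
from ov import *
for n in("wrist","scene"):
    im=cv2.cvtColor(env.read_camera(n),cv2.COLOR_RGB2BGR)
    cv2.imwrite(f"pics/{n}3.png",im if n=="wrist" else cv2.resize(im[110:270,180:340],None,fx=3.5,fy=3.5,interpolation=2))
s=env.observe();print(s["t"],s["tool_pos"],s["wrist_force"])
E
```

```text
7.2 [ 0.50484169 -0.02994199  0.21632209] [ 0.95379258 -0.34379759 -0.73758432]
```

View pics/scene3.png

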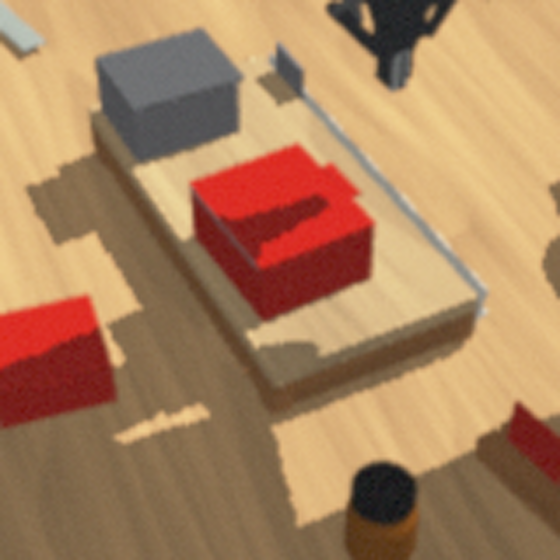

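View pics/wrist3.png

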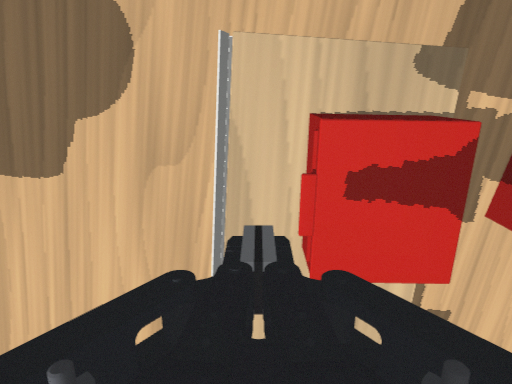

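The lid is flush with the rim in both views. Next I'll measure the strip and box from this picture.

```bash
python3 - <<'E'
from ov import *
import pickle
c=env.get_calibration("wrist");pickle.dump(c,open("w3.pkl","wb"))
a=cv2.imread("pics/wrist3.png");b=cv2.resize(a[25:175,200:400],None,fx=4,fy=4,interpolation=cv2.INTER_CUBIC);cv2.imwrite("pics/w3a.png",b)
b=cv2.resize(a[175:305,200:400],None,fx=4,fy=4,interpolation=cv2.INTER_CUBIC);b=cv2.imwrite("pics/w3b.png",b)
E
```

```text
(no output)
```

View pics/w3a.png

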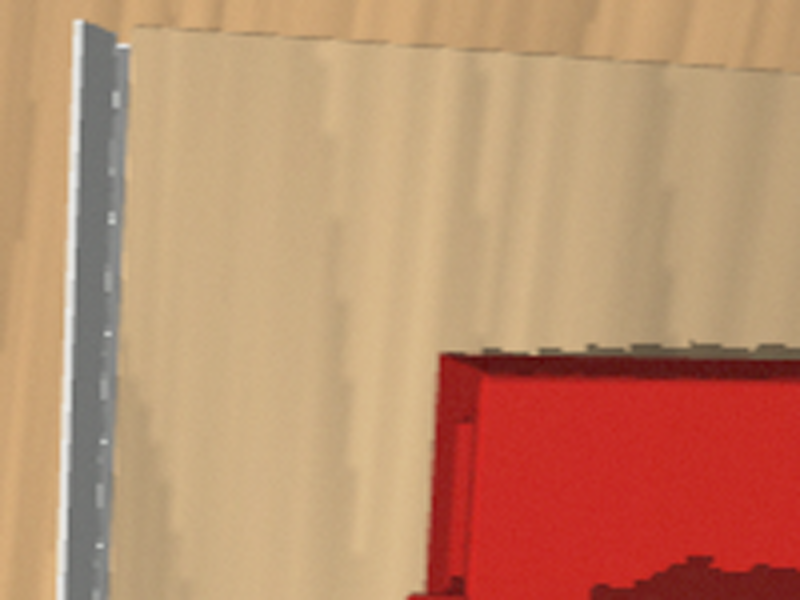

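View pics/w3b.png

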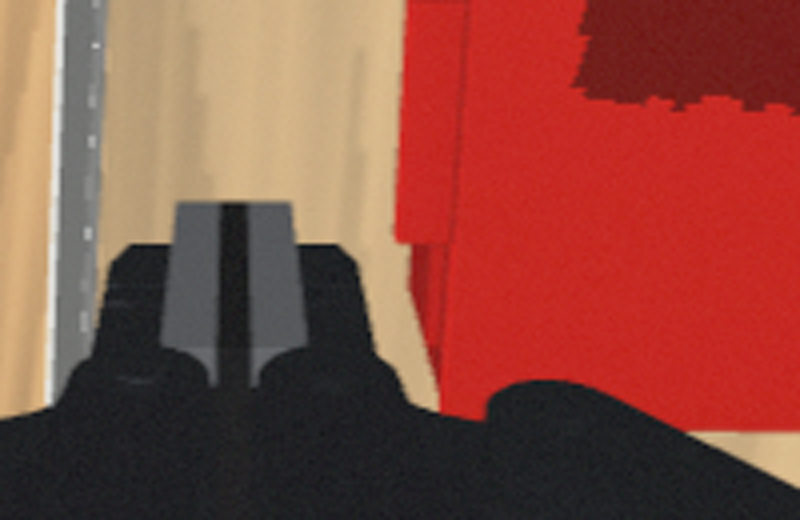

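```bash
cat > m3.py <<'E'
from h import *
import pickle
w=pickle.load(open("w3.pkl","rb"))
A=lambda x,y:(200+x/4-.375,25+y/4-.375)
B=lambda x,y:(200+x/4-.375,175+y/4-.375)
e=np.array([onz(w,p,.06) for p in(A(133,26),A(107,590),B(105,60),B(95,260))])
l=np.array([onz(w,p,.06) for p in(A(77,20),A(62,480),B(56,100),B(48,320))])
for n,q in(("edge",e),("lip",l)):
    k=np.polyfit(q[:,1],q[:,0],1);print(n,q[:,:2].round(4).tolist(),"yaw",-np.degrees(np.arctan(k[0])),"x at y=-.02",np.polyval(k,-.02), np.polyval(k,-.0))
for n,p in(("lidfl",A(485,374)),("lidfr",B(438,412)),("tl",A(408,595)),("tr",B(395,243))):print(n,onz(w,p,.1245).round(4))
E
python3 m3.py
```

```text
edge [[0.4674, 0.0847], [0.4764, -0.0365], [0.4779, -0.0536], [0.4816, -0.1055]] yaw 4.280688048764958 x at y=-.02 0.47524790578046816 0.47375087730928167
lip [[0.4557, 0.0841], [0.4631, -0.0123], [0.4675, -0.0652], [0.4718, -0.1236]] yaw 4.45039508116628 x at y=-.02 0.46379581334050135 0.46223920065525165
lidfl [0.5414 0.028  0.1245]
lidfr [ 0.5569 -0.0977  0.1245]
tl [ 0.5352 -0.0133  0.1245]
tr [ 0.5417 -0.0624  0.1245]
```

Target slot point from the measurements: about (0.473, −0.045). Box yaw is about 7.2° and shelf yaw about 4.3°. Next is the rack.

>>> play_rows(series="0 0.02 0.003 0 0 0.01; 0 0.04 0.006 0 0 0.02; 0 0.06 0.009 0 0 0.03; -0.002 0.08 0.012 0 0 0.04; -0.004 0.10 0.015 0 0 0.05; -0.006 0.12 0.018 0 0 0.06; -0.008 0.14 0.02 0 0 0.07; -0.01 0.16 0.02 0 0 0.07; -0.012 0.18 0.02 0 0 0.07; -0.012 0.18 0.02 0 0 0.07", hand=0.45)

```text
t: 8.45
tool_pos: [0.4931, 0.1511, 0.2359]
tcp_rot: [[0.001, 0.977, 0.214], [-0.001, 0.214, -0.977], [-1.0, 0.001, 0.001]]
wrist_force: [-0.3, -0.4, -0.5]
grip_width: 0.0471
```

```bash
python3 - <<'E'
from ov import *
import pickle
s=env.observe();print(s["t"],s["tool_pos"])
c=env.get_calibration("wrist");pickle.dump(c,open("w4.pkl","wb"))
im=env.read_camera("wrist");cv2.imwrite("pics/w4.png",cv2.cvtColor(im,cv2.COLOR_RGB2BGR))
o=overlay(im,c,(.587,-.1111,.0747),(.481,.3041,.2136),(.6046,-.028,.126),0)
cv2.imwrite("pics/w4o.png",cv2.resize(o,(800,600)))
t=env.read_camera("top");a=cv2.cvtColor(t,cv2.COLOR_RGB2BGR);b=cv2.imread("pics/top0.png")
cv2.imwrite("pics/tcmp.png",np.hstack([cv2.resize(k[165:240,230:320],None,fx=4.4,fy=4.4,interpolation=2) for k in(b,a)]))
E
```

```text
8.45 [0.49306237 0.15107205 0.23591824]
```

View pics/w4o.png

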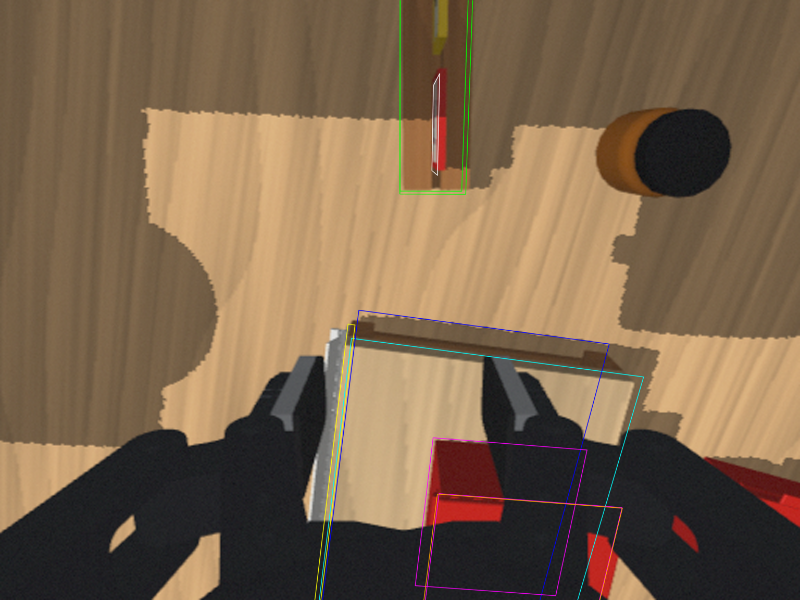

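View pics/tcmp.png

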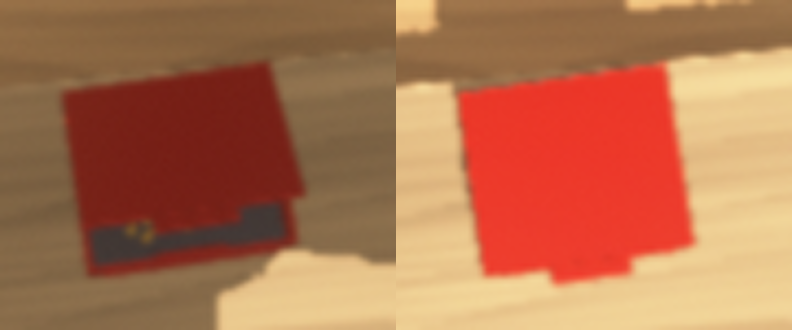

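```bash
python3 - <<'E'
import cv2
a=cv2.imread("pics/w4.png");cv2.imwrite("pics/w4c.png",cv2.resize(a[0:130,245:315],None,fx=6,fy=6,interpolation=cv2.INTER_CUBIC)[:780])
cv2.imwrite("pics/w4c.png",cv2.resize(a[30:130,245:320],None,fx=6,fy=6,interpolation=cv2.INTER_CUBIC))
E
```

```text
(no output)
```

View pics/w4c.png

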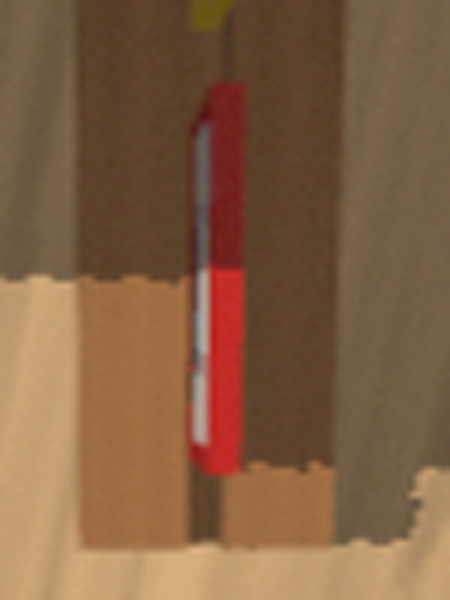

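The card (white) is on the holder's −x face, so no half turn is needed. The red one is the end place in the rack, crop x 209–245, y 85–473.

```bash
python3 - <<'E'
from h import *
import pickle
w=pickle.load(open("w4.pkl","rb"))
A=lambda x,y:(245+x/6-.42,30+y/6-.42)
for z,ps in((.068,[(209,473),(245,473),(209,85),(245,85)]),(.024,[(190,540),(220,540),(80,548),(332,548)])):
    for p in ps: print(z,p,onz(w,A(*p),z).round(4))
E
```

```text
0.068 (209, 473) [0.501  0.2095 0.068 ]
0.068 (245, 473) [0.5065 0.2107 0.068 ]
0.068 (209, 85) [0.4882 0.2633 0.068 ]
0.068 (245, 85) [0.4933 0.2644 0.068 ]
0.024 (190, 540) [0.5037 0.1962 0.024 ]
0.024 (220, 540) [0.5089 0.1973 0.024 ]
0.024 (80, 548) [0.4849 0.1906 0.024 ]
0.024 (332, 548) [0.5287 0.2003 0.024 ]
```

>>> play_rows(series="0.001 0.025 -0.01 0 0 0.012; 0.002 0.05 -0.03 0 0 0.012; 0.003 0.075 -0.06 0 0 0.012; 0.004 0.086 -0.09 0 0 0.012; 0.004 0.086 -0.12 0 0 0.012; 0.004 0.086 -0.145 0 0 0.012; 0.004 0.086 -0.165 0 0 0.012; 0.004 0.086 -0.18 0 0 0.012; 0.004 0.086 -0.19 0 0 0.012; 0.004 0.086 -0.196 0 0 0.012")

```text
t: 9.8
tool_pos: [0.4973, 0.2357, 0.0397]
tcp_rot: [[0.001, 0.975, 0.224], [-0.001, 0.224, -0.975], [-1.0, 0.001, 0.001]]
wrist_force: [1.0, -1.0, -0.1]
grip_width: 0.0467
```

```bash
python3 - <<'E'
from ov import *
s=env.observe();print(s["t"],s["tool_pos"],s["wrist_force"])
im=cv2.cvtColor(env.read_camera("wrist"),cv2.COLOR_RGB2BGR);cv2.imwrite("pics/w5.png",im)
E
```

```text
9.8 [0.49728927 0.23574961 0.03973411] [ 1.01068737 -1.04769118 -0.09004403]
```

View pics/w5.png

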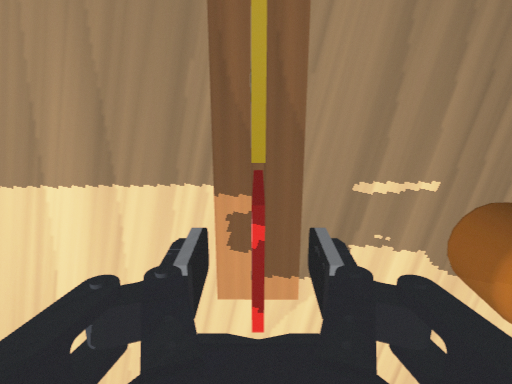

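The red holder lies between the pads, column 258, rows 170–330. Closing now.

>>> play_rows(series="0 0 0 0 0 0; 0 0 0 0 0 0; 0 0 0 0 0 0; 0 0 0 0 0 0; 0 0 0 0 0 0; 0 0 0 0 0 0; 0 0 0 0 0 0; 0 0 0.003 0 0 0; 0 0 0.01 0 0 0; 0 0 0.02 0 0 0", hand=1)

```text
t: 11.1
tool_pos: [0.4967, 0.2356, 0.0596]
tcp_rot: [[0.0, 0.974, 0.224], [-0.001, 0.224, -0.974], [-1.0, -0.0, 0.001]]
wrist_force: [1.0, 0.0, -0.0]
grip_width: 0.004
```

>>> play_rows(series="0 0 0.04 0 0 0; 0 -0.01 0.08 0 0 -0.01; -0.002 -0.04 0.09 0 0 -0.03; -0.006 -0.08 0.09 0 0 -0.05; -0.01 -0.12 0.09 0 0 -0.07; -0.014 -0.16 0.09 0 0 -0.09; -0.018 -0.20 0.09 0 0 -0.11; -0.022 -0.24 0.09 0 0 -0.13; -0.0236 -0.27 0.09 0 0 -0.15; -0.0236 -0.28 0.09 0 0 -0.15")

```text
t: 12.35
tool_pos: [0.4731, -0.0458, 0.1502]
tcp_rot: [[0.001, 0.997, 0.074], [-0.002, 0.074, -0.997], [-1.0, 0.0, 0.002]]
wrist_force: [-0.7, 0.8, -1.0]
grip_width: 0.0041
```

```bash
cat > snap.py <<'E'
from ov import *
import pickle,sys
k=sys.argv[1]
s=env.observe();print(s["t"],s["tool_pos"].round(4),s["wrist_force"].round(1),s["tcp_rot"].round(3).tolist(),s["grip_width"])
pickle.dump((env.get_calibration("wrist"),s),open(f"{k}.pkl","wb"))
im=cv2.cvtColor(env.read_camera("wrist"),cv2.COLOR_RGB2BGR);cv2.imwrite(f"pics/{k}.png",im)
E
python3 snap.py w6
```

```text
12.35 [ 0.4731 -0.0458  0.1502] [-0.7  0.8 -1. ] [[0.001, 0.997, 0.074], [-0.002, 0.074, -0.997], [-1.0, 0.0, 0.002]] 0.004061282108066167
```

View pics/w6.png

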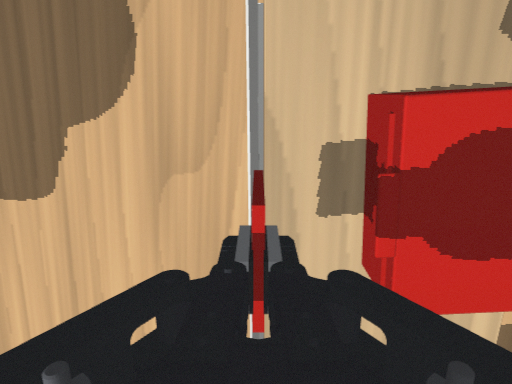

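```bash
python3 - <<'E'
from h import *
import pickle
a=cv2.imread("pics/w6.png");cv2.imwrite("pics/w6c.png",cv2.resize(a[0:100,235:285],None,fx=6,fy=6,interpolation=cv2.INTER_CUBIC))
cv2.imwrite("pics/w6d.png",cv2.resize(a[100:200,235:285],None,fx=6,fy=6,interpolation=cv2.INTER_CUBIC))
cv2.imwrite("pics/w6e.png",np.hstack([cv2.imread("pics/w6c.png"),cv2.imread("pics/w6d.png")]))
E
```

```text
(no output)
```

View pics/w6e.png

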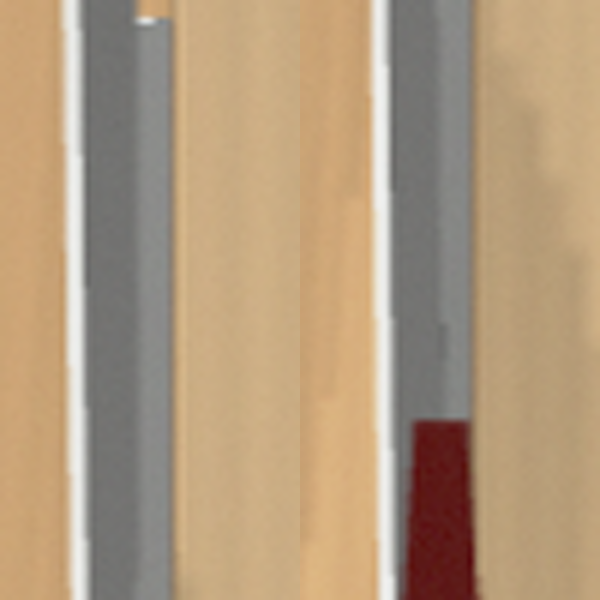

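```bash
python3 - <<'E'
from h import *
import pickle
c,s=pickle.load(open("w6.pkl","rb"));R_=s["tcp_rot"]
for n,uv,z in(("edge",(263.4,10),.06),("edge",(263.4,100),.06),("edge",(263.3,165),.06),("lipin",(249,50),.06),("lipin",(250.3,165),.06),("lipout",(247.2,120),.06),("floor/bottom line",(257.5,60),.034),("hold L",(253.8,170),.118),("hold R",(262.6,170),.118),("far top L",(252,330),.178),("far top R",(264.5,330),.178)):
    P=onz(c,uv,z);d=R_.T@(P-s["tool_pos"]);print(n,P.round(4),"tool y,z (mm)",(d[1:]*1000).round(2))
E
```

```text
edge [0.4678 0.0744 0.06  ] tool y,z (mm) [   3.6  -120.32]
edge [0.4722 0.0187 0.06  ] tool y,z (mm) [  3.9 -64.5]
edge [ 0.4758 -0.0268  0.06  ] tool y,z (mm) [  4.08 -18.86]
lipin [0.4602 0.0499 0.06  ] tool y,z (mm) [ -5.79 -96.47]
lipin [ 0.4664 -0.0275  0.06  ] tool y,z (mm) [ -5.36 -18.86]
lipout [0.462  0.0044 0.06  ] tool y,z (mm) [ -7.35 -50.97]
floor/bottom line [0.4661 0.0465 0.034 ] tool y,z (mm) [ -0.18 -92.67]
hold L [ 0.4688 -0.0175  0.118 ] tool y,z (mm) [ -2.13 -28.57]
hold R [ 0.4736 -0.0171  0.118 ] tool y,z (mm) [  2.68 -28.58]
far top L [ 0.4726 -0.0715  0.178 ] tool y,z (mm) [-2.34 25.66]
far top R [ 0.4778 -0.0711  0.178 ] tool y,z (mm) [ 2.85 25.67]
```

The holder is centred 3.9 mm before the edge face and parallel to it. Descending.

>>> play_rows(series="0 0 -0.015 0 0 0; 0 0 -0.03 0 0 0; 0 0 -0.042 0 0 0; 0 0 -0.05 0 0 0; 0 0 -0.055 0 0 0; 0 0 -0.06 0 0 0; 0 0 -0.064 0 0 0; 0 0 -0.068 0 0 0; 0 0 -0.071 0 0 0; 0 0 -0.074 0 0 0")

```text
t: 13.65
tool_pos: [0.4747, -0.0462, 0.0768]
tcp_rot: [[0.003, 0.997, 0.075], [-0.002, 0.075, -0.997], [-1.0, 0.003, 0.003]]
wrist_force: [1.2, -1.1, 9.5]
grip_width: 0.0041
```

```bash
python3 snap.py w7
```

```text
13.65 [ 0.4747 -0.0462  0.0768] [ 1.2 -1.1  9.5] [[0.003, 0.997, 0.075], [-0.002, 0.075, -0.997], [-1.0, 0.003, 0.003]] 0.004070846402993228
```

View pics/w7.png

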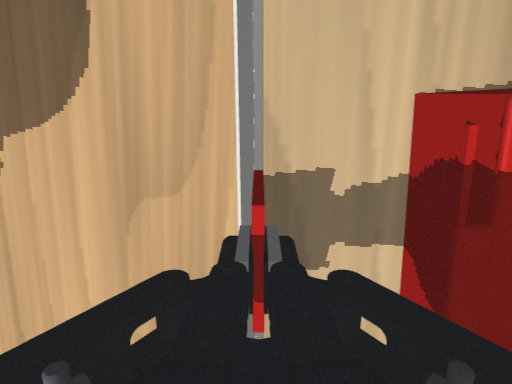

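>>> play_rows(series="0 0 -0.002 0 0 0; -0.0005 0 -0.004 0 0 0; -0.0005 0 -0.005 0 0 0; -0.0005 0 -0.006 0 0 0; -0.0005 0 -0.007 0 0 0; -0.0005 0 -0.008 0 0 0; -0.0005 0 -0.009 0 0 0; -0.0005 0 -0.0095 0 0 0; -0.0005 0 -0.0095 0 0 0; -0.0005 0 -0.0095 0 0 0")

```text
t: 14.95
tool_pos: [0.4748, -0.0465, 0.0675]
tcp_rot: [[0.005, 0.997, 0.075], [-0.003, 0.075, -0.997], [-1.0, 0.004, 0.003]]
wrist_force: [1.2, 0.2, 6.5]
grip_width: 0.0039
```

>>> play_rows(series="0 0 -0.0005 0 0 0; 0 0 -0.001 0 0 0; 0 0 -0.0015 0 0 0; 0 0 -0.002 0 0 0; 0 0 -0.002 0 0 0; 0 0 -0.002 0 0 0; 0 0 -0.002 0 0 0; 0 0 -0.002 0 0 0; 0 0 -0.002 0 0 0; 0 0 -0.002 0 0 0")

```text
t: 16.2
tool_pos: [0.4749, -0.0466, 0.0659]
tcp_rot: [[0.005, 0.997, 0.075], [-0.003, 0.075, -0.997], [-1.0, 0.005, 0.004]]
wrist_force: [-1.8, 0.3, 7.4]
grip_width: 0.0037
```

```bash
python3 snap.py w8; python3 - <<'E'
from h import *
for n,(x,y) in(("scene",(220,100)),):
    im=cv2.cvtColor(env.read_camera(n),cv2.COLOR_RGB2BGR);cv2.imwrite("pics/s8.png",cv2.resize(im[y:y+120,x:x+130],None,fx=5,fy=5,interpolation=2))
E
```

```text
16.2 [ 0.4749 -0.0466  0.0659] [-1.8  0.3  7.4] [[0.005, 0.997, 0.075], [-0.003, 0.075, -0.997], [-1.0, 0.005, 0.004]] 0.0037094924628666647
```

View pics/w8.png

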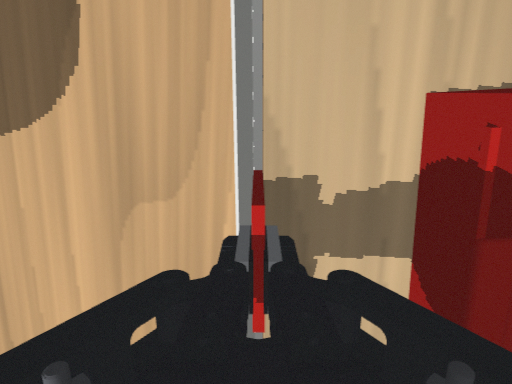

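View pics/s8.png

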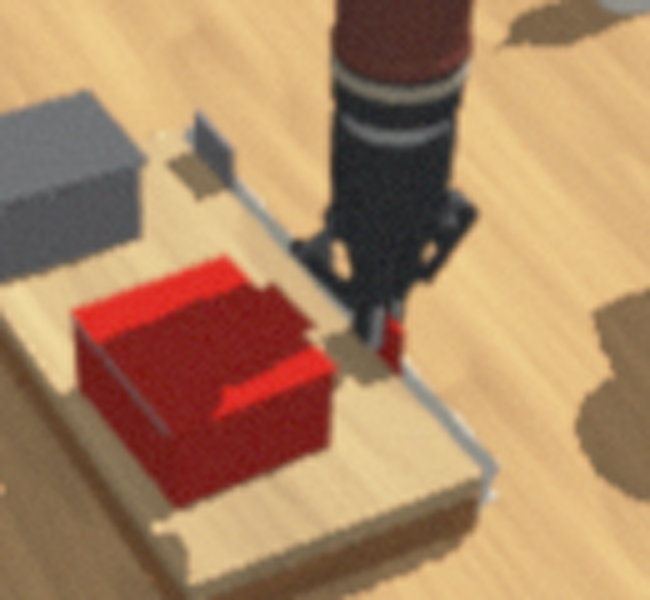

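>>> play_rows(series="0 0 -0.0005 0 0 0; 0 0 -0.001 0 0 0; 0 0 -0.001 0 0 0; 0 0 -0.001 0 0 0; 0 0 -0.001 0 0 0; 0 0 -0.001 0 0 0; 0 0 -0.001 0 0 0; 0 0 -0.001 0 0 0; 0 0 -0.001 0 0 0; 0 0 -0.001 0 0 0")

```text
t: 17.55
tool_pos: [0.475, -0.0467, 0.0657]
tcp_rot: [[0.005, 0.997, 0.075], [-0.003, 0.075, -0.997], [-1.0, 0.005, 0.004]]
wrist_force: [-1.9, 0.3, 14.7]
grip_width: 0.0043
```

```bash
python3 -c "
from h import *
print([ (env.read_camera('wrist') is None, env.observe()['wrist_force'].round(1).tolist(),env.observe()['tool_pos'].round(5).tolist()) for _ in range(3)])"
```

```text
[(False, [-2.2, 1.2, 14.1], [0.47496, -0.04668, 0.06569]), (False, [-2.5, 1.1, 14.9], [0.47498, -0.04669, 0.06572]), (False, [-2.6, 1.2, 15.2], [0.47498, -0.04666, 0.06571])]
```

```bash
python3 -c "
from h import *
print(env.job_done());s=env.observe();print(s['t'],s['wrist_force'],s['tool_pos'],s['grip_width'])"
```

```text
the job is handed in; nothing more can be done
None
the job is handed in; nothing more can be done
```

I shut the red box's lid, moved the red holder to the label strip and pushed it down to the floor of the slot. I handed in at about 17.7 s with the gripper still pressing it down. No verdict was reported.

- **Lid:** I pushed it down with the closed fingers. Scene, wrist and top pictures all show it flush with the rim. In the top view the box looks unmoved.
- **Holder in the slot:** The card faces out and the holder is parallel to the shelf edge. Above the slot its centre measured 3.9 mm before the edge face. Going in, it slid about 1.9 mm towards the edge, which probably leaves it against the edge face.
- **Pressed down:** The push was 9.5 N near the neck and 6.5 N after it. At the bottom it rose to about 15 N with only 0.2 mm more travel. The tool height (0.0657 m) puts the lower edge within 1 mm of the slot floor. The wrist cannot separate the lip's drag from the floor force, so the floor itself carries somewhat less than 15 N.
- **Centring:** The holder is 2 to 5 mm from the red box's middle along the shelf, depending on which estimate of the box is used.
- **Disagreement:** Fits from the top camera and the wrist camera differed by about 6 mm. I used the wrist camera for the final alignment.
- **Not checked at the end:** I took no final picture of the yellow and blue holders. Earlier pictures showed the grey box and jar in place.

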